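# Turn the dark box lid over with the lifter

### The job

Take the lifter by its yellow grip, slide its blade along the lower level of the work board into the slot under the dark lid's near edge and push the lid firmly home against the step, then tilt and lever the lid up on edge and over, so that it lies turned over (dark face down), flat on the felt of the upper level. Touch the lid with the lifter only, never carry or throw it, and be gentle: neither dig the blade into the board nor ram the lid. Finally lay the lifter flat on its cork mat and let go, leaving the pale lid and everything else where it is.

Things in the scene. Friction and masses are not known exactly. Their poses are not given: they have to be found in the camera images.
- lifter_grip (a point): Lifter: steel blade 90 x 44 x 2 mm, square front edge, with an upright yellow grip block 30 (x) x 18 (y) mm whose top is 60 mm above the blade's underside. Point on the grip's axis, 40 mm above the underside. x along the blade to its front edge, z up. The blade reaches 20 mm behind and 70 mm ahead of the grip's axis. At the start flat on the cork mat; hold it by the flat sides 18 mm apart.
- lifter_tip (a point): Middle of the lifter's front edge, on the blade's underside: 70 mm ahead of and 40 mm below lifter_grip; same axes.
- dark_lid_center (a point): Dark lid: dark cover 70 (x) x 84 (y) x 4.5 mm with light lines, on a smaller pale layer 58 x 72 x 3.5 mm: the cover overhangs 6 mm all round, leaving a slot 3.5 mm high under its rim. 8 mm thick in all. Point at its centre, half-way up; z out of the dark face, up at the start. Its 84 mm edges run along the step (within 0.05 rad), 2 to 31 mm short of it.
- pale_lid_center (a point): Pale lid: same shape and axes, cover of pale plywood with dark lines. It lies beside the dark one on the lower level, on either side; leave it alone.
- board_mark (a point): Middle of the red line across the wooden work board (335 x 240 mm), on its lower level. x from lower to upper level, y along the line, z up. Lower level: white-grey laminate, from x = -190 mm, 22 to 28 mm above the table. Upper level: top of a stop block, 8 mm higher, blue felt, 105 mm deep, then a strip 12 mm high. The block's front face is the step; it is parallel to the line.
- board: The board, origin 22 mm below board_mark, same axes. It lies on foam: sinks straight down about 1 mm for each 2.5 N (at most 12 mm) and springs back. The stop block on it is adjustable and not measured: it stays, held by stiff friction, where it was last clamped, its step 0 to 20 mm beyond the red line.
- mat_center (a point): Cork mat 170 x 130 x 4 mm fixed on the table, the lifter's place, left or right of the board (a green mat of the same size with a sanding block lies on the other side). Point at the centre of its upper face; long side along its x.
- dark_lid: The dark lid, origin at the centre of its underside (pale layer), same axes as dark_lid_center. Mass 35 to 70 g.
- lifter: The lifter, origin on the grip's axis at the blade's underside, same axes as lifter_grip. Mass 100 g.
- glue: White glue bottle, 60 mm wide, 170 mm tall, origin under its foot; bystander.
- sand_block: Cork sanding block 100 x 60 x 29 mm on the green mat, origin under its centre; bystander.
- hoop2: Uppermost of a stack of three wooden hoops, 110 mm wide, 12 mm high each, origin under its centre; bystander.
- pot: Blue open pot, 80 mm wide, 90 mm tall, origin under its foot; bystander.
- brush: Brush lying on the table; bystander.
Not all that is in view belongs to the job. Of the things like the lifter, leave any that is blue or turquoise; of the rest the smaller one is meant.

How it is judged (in metres and radians):
On the way, in this order (a step that is already met when the one before it is completed fails the run):
1. the blade's front edge is in the slot under the dark lid's near edge and presses the lid, lying flat, firmly home against the step (2 N or more, which a lid that can still slide does not resist) (x of lifter_tip in the frame of dark_lid_center between -0.036 and -0.026 m and z of lifter_tip in the frame of dark_lid_center between -0.008 and 0 m and y of lifter_tip in the frame of dark_lid_center between -0.042 and 0.042 m and angle between dark_lid_center's own z axis and vertical below 0.1 rad and contact force between lifter and dark_lid above 2 N), for 0.1 s.
2. the dark lid stands on edge against the step, held by the lifter (angle between dark_lid_center's own z axis and vertical between 1.1 and 2 rad and x of dark_lid_center in the frame of board_mark between -0.045 and 0.05 m and contact force between lifter and dark_lid above 0.02 N), for 0.04 s.
At the end, for the whole second after the job is handed in: Dark lid at rest, dark face down, flat (0.08 rad), on the upper level: centre 12 to 90 mm beyond the red line, 8 to 16 mm above the lower level, within 110 mm of the board's middle. Lifter at rest flat on the cork mat, grip within 80 mm of its centre (angle between dark_lid_center's own z axis and vertical above 3.06 rad and x of dark_lid_center in the frame of board_mark between 0.012 and 0.09 m and z of dark_lid_center in the frame of board_mark between 0.008 and 0.016 m and y of dark_lid_center in the frame of board_mark between -0.11 and 0.11 m and linear speed of each of dark_lid, lifter below 0.01 m/s and horizontal distance between lifter_grip and mat_center below 0.08 m and angle between lifter_grip's own z axis and vertical below 0.06 rad and height (world z) of lifter_tip below 0.009 m); the robot touches nothing.
It fails at once if the fingers or arm touch the dark lid (contact force between any of the fingers, the arm and dark_lid above 0.5 N).
It fails at once if the lid is rammed: more than 12 N between lifter and dark lid (contact force between lifter and dark_lid above 12 N).
It fails at once if the blade digs in: more than 20 N between lifter and board (contact force between lifter and board above 20 N).
It fails at once if the dark lid is carried or flung: its centre more than 75 mm above the lower level (z of dark_lid_center in the frame of board_mark above 0.075 m).
It fails at once if the pale lid is moved by more than 15 mm, or a bystander by more than 30 mm (distance of pale_lid_center from where it was at the start of the episode above 0.015 m or distance of any of glue, sand_block, hoop2, pot, brush from where it was at the start of the episode above 0.03 m).
It also fails if it takes over 58 s, if anything falls off the work surface, if the arm or the gripper's body presses on something with over 40 N, if the wrist force passes 120 N, or if a joint passes its speed limit or range.

### The arm

A 6-joint arm with a two-finger parallel gripper is mounted at the origin on the work surface. World frame = base frame: x ahead of the robot, y to its left, z up, the work surface at z = 0. Lengths are in m, angles in degrees, forces in N, time in s.
With the tool pointing down it reaches from about 0.4 to 0.825 m from the base axis. Payload 7 kg.
Tool frame: the origin (TCP) lies midway between the tips of the shut fingers; the grasp point (between the pads) lies 19 mm behind it (ctrl.hold_point_z is the distance from the TCP to the grasp point, in m); z points along the fingers, y is the line along which they close (so a half turn about z gives the same grasp; the last joint's range is limited). The gripper opens to 88 mm and grips with 3 to 60 N. Pads are 19 mm wide; open, the fingers measure 130 mm over their backs; the gripper's body (78 mm by 193 mm) begins 47 mm behind the grasp point.
Start: joints at [-54.998, 20.546, 0.682, 0, -70.136, -16.507], TCP at [0.214, -0.64, 0.227] pointing down, gripper open.
Joint ranges: [-176.03, 176.03], [-82.01, 121.73], [-58.28, 71.71], [-173.87, 95.51], [-174.79, -0.11], [-173.66, 173.66]. Speed limits (degrees/s): [136.94, 136.94, 172.46, 180, 180, 180].

### API

Orientations are given as [roll, pitch, yaw] about the fixed x, y, z axes, in that order (R = Rz(yaw) Ry(pitch) Rx(roll)).
In Python, from plant import ctrl gives the robot as it stands.
- The arm moves only by the tool apply_moves, never from a script. Its argument "deltas" is a list of rows, each an object with "fingers": the finger opening in mm, from 0 to 87.6; "delta_pos": the shift along the tool's x, y, z in mm, a list of three; "angular": the turn, a rotation vector about the tool's x, y, z in degrees, a list of three. A call has 1 to 10 rows; each row is the pose to reach, as a shift and turn from the pose commanded when the call began, along the tool's axes at that moment; what a row does not reach only later rows make up. A row lasts 1/10 s, in which the tool goes at most 50 mm and 8.59 degrees, less where a joint would pass 70% of its speed; a pose out of reach is approached as far as the arm can. A call with a gripper value outside its range is refused whole. The fingers move at their own pace and stop on an object; the grip force is fixed at half the most. Time passes only in rows, so rows that repeat a pose let the fingers close. It gives the time, the measured TCP pose, the force, the opening and the grip force at its end, in the units of the state.
- ctrl.get_obs(): the state, without advancing time (a new reading comes with each control period).
- ctrl.snapshot(name): name is "scene" or "side" or "wrist"; returns the picture (400x640x3 uint8, red, green, blue); there is no depth.
- ctrl.camera_params(name): a dict with "fx", "fy", "cx", "cy" (pixels), "dist_coeffs" ([k1, k2, p1, p2, k3] as OpenCV has them; the pictures are not rectified), "cam_to_world" (4x4, takes a point from camera to world coordinates); the wrist camera has in their place "mount" (4x4, takes a point from camera to tool coordinates, whose origin is the TCP and whose axes are the flange's). Camera axes: x right, y up, looking along -z (the intrinsics and any distortion apply to the point x, -y, -z); pixel columns grow to the right and rows downward; lengths in m; the calibration is good to about 2 mm. A picture is of the moment at which its call begins: read the wrist's pose just before it. camera_params takes no time and is no camera call.
- ctrl.close_job(): hands the job in; it is judged then, once.
The state is a dict: "clock": time; "joint_pos": joint angles; "qvel": joint speeds; "tau": joint torques, N m; "tool_pos": TCP position; "orientation": TCP orientation; "force": force on the tool from outside, world axes, zero at the start; "moment": the same for the moment, N m; "opening": finger opening in m; "gripper_force": force on a finger pad.
Only numpy, scipy, OpenCV 4.12 (cv2) and the standard library are available. Lean on these libraries where they do the work, as an engineer would, in place of code of your own. Each camera call takes 0.05 s, during which the arm holds its last target. There are 200 camera calls.

## Working session

There is one attempt and no reset: what is moved stays moved. The work goes in short steps, Python scripts to look and compute and a tool call to move; the robot and the scene stay as the last step left them, time stands still between calls to the robot, and variables do not carry over. Pictures are saved under pics/ and viewed, at most 10 in all, crops included, and the job is handed in when it is done.

Besides the shell and the picture viewer there is one more tool, called after ">>>" in YAML: its name, and indented under it one key for each argument. apply_moves: Moves the arm, as the interface text tells. Its arguments: {"type":"object","properties":{"deltas":{"type":"array"}},"required":["deltas"]}

```bash
ls; mkdir -p pics; cat > h.py <<'E'
import numpy as np, cv2
from plant import ctrl
from scipy.spatial.transform import Rotation as R
def cam(name,obs=None):
    p=ctrl.camera_params(name); K=np.array([[p['fx'],0,p['cx']],[0,p['fy'],p['cy']],[0,0,1.]]); d=np.array(p['dist_coeffs'],float)
    if 'cam_to_world' in p: T=np.array(p['cam_to_world'])
    else:
        obs=obs or ctrl.get_obs(); W=np.eye(4); W[:3,:3]=R.from_euler('xyz',obs['orientation'],degrees=True).as_matrix(); W[:3,3]=obs['tool_pos']
        T=W@np.array(p['mount'])
    return K,d,T
def ray(c,uv):
    K,d,T=c; n=cv2.undistortPoints(np.array(uv,float).reshape(-1,1,2),K,d).reshape(-1,2)
    v=np.c_[n[:,0],-n[:,1],-np.ones(len(n))]@T[:3,:3].T
    return T[:3,3],v
def plane(c,uv,z):
    o,v=ray(c,uv); return o+v*((z-o[2])/v[:,2])[:,None]
def pix(c,P):
    K,d,T=c; q=(np.atleast_2d(P)-T[:3,3])@T[:3,:3]; q=q*[1,-1,-1]
    return cv2.projectPoints(q.reshape(-1,1,3),np.zeros(3),np.zeros(3),K,d)[0].reshape(-1,2)
def snap(name,f):
    o=ctrl.get_obs(); c=cam(name,o); im=np.array(ctrl.snapshot(name)); cv2.imwrite('pics/'+f,im[:,:,::-1]); return im,c
E
python3 - <<'E'
from h import *
a,_=snap('scene','s0.png'); b,_=snap('side','d0.png')
print(ctrl.get_obs()); print(ctrl.hold_point_z)
for n in('scene','side','wrist'): print(ctrl.camera_params(n))
E
```

```text
pics
{'clock': 0.1, 'joint_pos': array([-5.49988198e+01,  2.05885821e+01,  6.38803921e-01, -1.65927121e-02,
       -7.01380589e+01, -1.65066579e+01]), 'qvel': array([-0.0274684 ,  0.0173786 ,  0.07701005,  0.0535709 ,  0.02593723,
        0.05194993]), 'tau': array([-5.79594744e-04, -5.84161949e+01,  2.93751544e+01,  7.01551616e+00,
        1.02000881e-02, -6.11852806e-05]), 'tool_pos': array([ 0.21393757, -0.63972486,  0.22570421]), 'orientation': array([ 1.79911351e+02, -1.00028582e-02, -1.61511119e+02]), 'force': array([-0.51917438, -0.41275289,  0.47425054]), 'moment': array([-0.00469283,  0.00578852, -0.01078869]), 'gripper_force': 0.0, 'opening': 0.08800733520037005}
0.0188
{'fx': 464.60605352196046, 'fy': 464.60605352196046, 'cx': 322.14020016177966, 'cy': 204.0398070143982, 'dist_coeffs': array([-0.07988862,  0.        ,  0.        ,  0.        ,  0.        ]), 'cam_to_world': array([[-5.50813543e-01, -6.39397312e-01,  5.36447125e-01,
         1.37968378e+00],
       [ 8.34627642e-01, -4.21148220e-01,  3.55008276e-01,
         6.10586234e-01],
       [-1.06758546e-03,  6.4327
[... 434 characters left out ...]
6215,  0.50086483,  0.58898011],
       [-0.01913099,  0.69612368,  0.71766694,  0.84389716],
       [ 0.        ,  0.        ,  0.        ,  1.        ]])}
{'fx': 305.65524740721605, 'fy': 305.65524740721605, 'cx': 323.6151451953436, 'cy': 193.46498772153996, 'dist_coeffs': array([-0.02093251,  0.        ,  0.        ,  0.        ,  0.        ]), 'mount': array([[ 2.83120577e-04,  9.60007833e-01,  2.79972999e-01,
         7.55007249e-02],
       [ 9.99999887e-01, -1.64944653e-04, -4.45658643e-04,
        -5.53776839e-05],
       [-3.81655740e-04,  2.79973093e-01, -9.60007771e-01,
        -1.58892381e-01],
       [ 0.00000000e+00,  0.00000000e+00,  0.00000000e+00,
         1.00000000e+00]])}
```

View pics/s0.png

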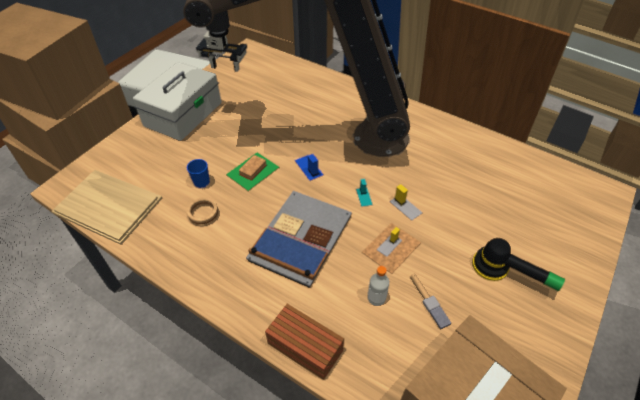

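View pics/d0.png

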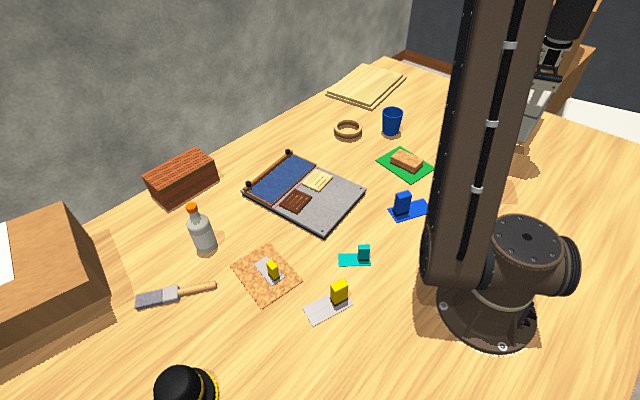

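Smaller yellow lifter on the cork mat: scene (393,238), side (271,268). The dark lid is at scene (318,235), side (296,202), next to the pale lid at scene (290,224). The board lies between the cork and green mats.

```bash
python3 - <<'E'
from h import *
np.set_printoptions(precision=4,suppress=True)
cs=cam('scene');cd=cam('side')
print('lid',plane(cs,[(318,235)],.03),plane(cd,[(296,202)],.03))
print('board',plane(cs,[(298,195),(351,213),(308,281),(249,260)],.024));print(plane(cd,[(241,190),(289,152),(365,190),(323,236)],.024))
print('mat',plane(cs,[(379,224),(421,242),(404,271),(363,248)],.004),plane(cd,[(266,243),(231,267),(264,306),(302,287)],.004))
print('grip',plane(cs,[(395,233)],.06),plane(cd,[(272,265)],.06),plane(cs,[(384,252)],.005))
print('glue',plane(cs,[(378,297)],.01))
E
```

```text
lid [[0.5977 0.0758 0.03  ]] [[0.5885 0.0805 0.03  ]]
board [[ 0.4822 -0.0908  0.024 ]
 [ 0.4475  0.118   0.024 ]
 [ 0.7639  0.1481  0.024 ]
 [ 0.8062 -0.0611  0.024 ]]
[[ 0.7659  0.1586  0.024 ]
 [ 0.793  -0.0823  0.024 ]
 [ 0.4652 -0.1099  0.024 ]
 [ 0.4374  0.1197  0.024 ]]
mat [[0.4213 0.2205 0.004 ]
 [0.4102 0.3816 0.004 ]
 [0.5483 0.3858 0.004 ]
 [0.5429 0.2251 0.004 ]] [[0.5541 0.2381 0.004 ]
 [0.563  0.3573 0.004 ]
 [0.4064 0.3726 0.004 ]
 [0.3737 0.2699 0.004 ]]
grip [[0.4659 0.3011 0.06  ]] [[0.4504 0.2979 0.06  ]] [[0.5185 0.2938 0.005 ]]
glue [[0.6836 0.3618 0.01  ]]
```

```bash
cat >> h.py <<'E'
def go(pos,rpy):
    o=ctrl.get_obs(); A=R.from_euler('xyz',o['orientation'],degrees=True); B=R.from_euler('xyz',rpy,degrees=True)
    print('dpos',(A.inv().apply(np.array(pos)-o['tool_pos'])*1e3).round(2),'ang',(A.inv()*B).as_rotvec(degrees=True).round(2))
E
python3 -c "
from h import *
go([.5,-.3,.32],[180,0,-86])"
```

```text
dpos [-379.01  231.62  -94.  ] ang [ 8.000e-02  5.000e-02 -7.551e+01]
```

>>> apply_moves:
  deltas:
    - {"fingers": 80,"delta_pos": [-38,23,-20],"angular": [0,0,-8]}
    - {"fingers": 80,"delta_pos": [-76,46,-40],"angular": [0,0,-16]}
    - {"fingers": 80,"delta_pos": [-114,70,-60],"angular": [0,0,-24]}
    - {"fingers": 80,"delta_pos": [-152,93,-80],"angular": [0,0,-32]}
    - {"fingers": 80,"delta_pos": [-190,116,-94],"angular": [0,0,-40]}
    - {"fingers": 80,"delta_pos": [-228,139,-94],"angular": [0,0,-48]}
    - {"fingers": 80,"delta_pos": [-266,162,-94],"angular": [0,0,-56]}
    - {"fingers": 80,"delta_pos": [-304,185,-94],"angular": [0,0,-64]}
    - {"fingers": 80,"delta_pos": [-342,208,-94],"angular": [0,0,-72]}
    - {"fingers": 80,"delta_pos": [-379,232,-94],"angular": [0,0,-76]}

```text
clock: 1.1
tool_pos: [0.5007, -0.2982, 0.3203]
orientation: [180.0, 0.0, -85.2]
force: [-0.1, -0.7, -0.1]
opening: 0.0799
gripper_force: 0.0
```

```bash
python3 -c "
from h import *
o=ctrl.get_obs();print(o['tool_pos'],o['orientation'],o['clock'])
go([.57,.05,.33],[180,0,0])
"
```

```text
[ 0.50074603 -0.29818988  0.3203268 ] [ 1.79982909e+02  1.42216007e-02 -8.51968992e+01] 1.1
dpos [-341.17  -98.16   -9.62] ang [ 0.00e+00  2.00e-02 -8.52e+01]
```

>>> apply_moves:
  deltas:
    - {"fingers": 80,"delta_pos": [-43,-10,10],"angular": [0,0,-8.5]}
    - {"fingers": 80,"delta_pos": [-86,-20,20],"angular": [0,0,-17]}
    - {"fingers": 80,"delta_pos": [-128,-30,30],"angular": [0,0,-25.5]}
    - {"fingers": 80,"delta_pos": [-171,-40,40],"angular": [0,0,-34]}
    - {"fingers": 80,"delta_pos": [-214,-50,50],"angular": [0,0,-42.5]}
    - {"fingers": 80,"delta_pos": [-257,-62,60],"angular": [0,0,-51]}
    - {"fingers": 80,"delta_pos": [-300,-75,70],"angular": [0,0,-59.5]}
    - {"fingers": 80,"delta_pos": [-342,-90,80],"angular": [0,0,-68]}
    - {"fingers": 80,"delta_pos": [-385,-110,90],"angular": [0,0,-76.5]}
    - {"fingers": 80,"delta_pos": [-420,-135,100],"angular": [0,0,-85]}

```text
clock: 2.1
tool_pos: [0.6014, 0.1318, 0.2203]
orientation: [-180.0, -0.0, -0.1]
force: [-0.0, -0.2, 0.7]
opening: 0.0799
gripper_force: 0.0
```

>>> apply_moves:
  deltas:
    - {"fingers": 80,"delta_pos": [0,0,0],"angular": [0,0,0]}
    - {"fingers": 80,"delta_pos": [0,0,0],"angular": [0,0,0]}
    - {"fingers": 80,"delta_pos": [0,0,0],"angular": [0,0,0]}

```text
clock: 2.4
tool_pos: [0.6012, 0.1289, 0.2205]
orientation: [180.0, 0.0, -0.6]
force: [0.1, -0.2, -0.3]
opening: 0.0798
gripper_force: 0.0
```

```bash
python3 -c "
from h import *
im,c=snap('wrist','w1.png');o=ctrl.get_obs();print(o['tool_pos'],o['orientation'],o['qvel'],o['joint_pos'])
cv2.imwrite('pics/w1b.png',cv2.resize(im[:,:,::-1],(800,500),interpolation=cv2.INTER_CUBIC))
"
```

```text
[0.60131453 0.12858131 0.22090379] [-1.79996040e+02 -1.01950662e-02 -5.92189110e-01] [-0.39892895 -0.6653766  -0.02870085 -0.09175266 -0.0323661   0.10666572] [ 3.02459336e+01  1.51438201e+01 -7.77922665e+00  1.98256452e-03
 -6.70661695e+01  5.91611052e+01]
```

View pics/w1b.png

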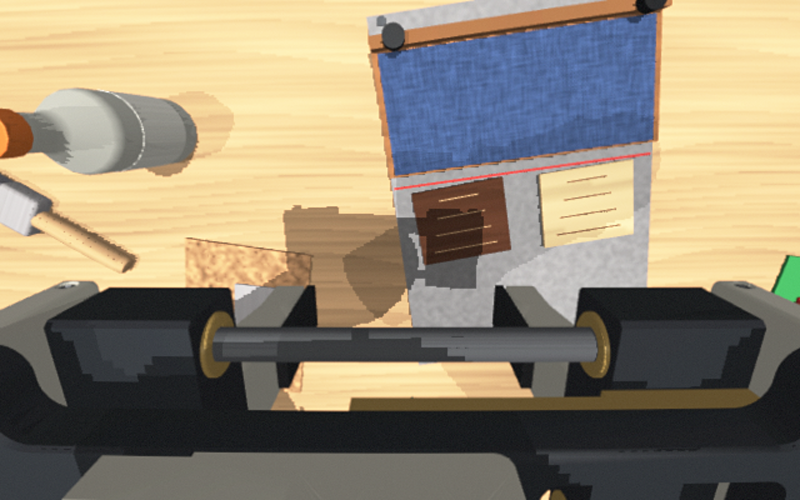

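The board is in full view. In the enlarged picture the red line runs (395,188)-(652,153), the dark lid is (412,194)-(511,262), and the felt's front edge is just above the line. The lifter is hidden behind the gripper.

```bash
cat > m.py <<'E'
from h import *
np.set_printoptions(precision=4,suppress=True)
def board(im,c,z=.025):
    hsv=cv2.cvtColor(im,cv2.COLOR_RGB2HSV).astype(int); H,S,V=hsv[...,0],hsv[...,1],hsv[...,2]
    red=((H<5)|(H>174))&(S>90)&(V>150)
    n,l,st,_=cv2.connectedComponentsWithStats(red.astype(np.uint8),connectivity=8)
    ys,xs=np.nonzero(red); P=plane(c,np.c_[xs,ys],z)
    # reject outliers by robust line
    q=np.c_[P[:,1],P[:,0]]
    vx,vy,x0,y0=cv2.fitLine(q.astype(np.float32),cv2.DIST_HUBER,0,.001,.001).ravel()
    r=(q-[x0,y0])@[-vy,vx]; k=abs(r)<.004; vx,vy,x0,y0=cv2.fitLine(q[k].astype(np.float32),cv2.DIST_L2,0,.001,.001).ravel()
    t=(q[k]-[x0,y0])@[vx,vy]; e=[np.array([x0,y0])+s*np.array([vx,vy]) for s in(t.min(),t.max())]
    e=np.array(e)[:,::-1]; e=e[np.argsort(e[:,1])]; yv=(e[1]-e[0]); L=np.linalg.norm(yv); yv/=L
    xv=np.array([yv[1],-yv[0]]); return e.mean(0),xv,yv,L,k.sum()
E
python3 - <<'E'
from m import *
im=cv2.imread('pics/w1.png')[:,:,::-1].copy(); c=cam('wrist')
m,xv,yv,L,n=board(im,c); print('mark',m,'yaw',np.degrees(np.arctan2(xv[1],xv[0])),L,n)
hsv=cv2.cvtColor(im,cv2.COLOR_RGB2HSV).astype(int);H,S,V=[hsv[...,i] for i in range(3)]
tob=lambda P:np.c_[(P[:,:2]-m)@xv,(P[:,:2]-m)@yv]
blue=((H>95)&(H<125)&(S>90)).astype(np.uint8)
for nm,mask,z in(('felt',blue,.033),('lid',((H<15)&(S>100)&(V<130)).astype(np.uint8),.033)):
    roi=np.zeros_like(mask); roi[:230,290:540]=1
    mk=cv2.morphologyEx(mask*roi,cv2.MORPH_CLOSE,np.ones((5,5)))
    mk=cv2.morphologyEx(mk,cv2.MORPH_OPEN,np.ones((5,5)))
    cs=max(cv2.findContours(mk,0,1)[0],key=cv2.contourArea)[:,0]
    B=tob(plane(c,cs,z)); r=cv2.minAreaRect((B*1e3).astype(np.float32)); print(nm,r,cv2.boxPoints(r))
    if nm=='felt':
        for y in range(-90,91,30):
            k=abs(B[:,1]*1e3-y)<5; print(y,B[k,0].min())
E
```

```text
mark [0.6407 0.0217] yaw 7.474403041697744 0.23564722876039948 445
felt ((63.679222106933594, -0.34871673583984375), (229.6356201171875, 100.47855377197266), 89.96674346923828) [[  13.3733 -115.1373]
 [ 113.8518 -115.1957]
 [ 113.9851  114.4399]
 [  13.5066  114.4982]]
-90 0.013603756547619195
-60 0.013956129487140827
-30 0.013845174427851643
0 0.013603310924439964
30 0.013535384264152928
60 0.013644702783553047
90 0.013625139849951437
lid ((-38.241363525390625, 59.463829040527344), (69.5063247680664, 83.23512268066406), 2.86069393157959) [[-75.0283  99.2951]
 [-70.8742  16.1637]
 [ -1.4545  19.6326]
 [ -5.6086 102.764 ]]
```

>>> apply_moves:
  deltas:
    - {"fingers": 60,"delta_pos": [-35,-25,0],"angular": [0,0,0]}
    - {"fingers": 60,"delta_pos": [-75,-55,0],"angular": [0,0,0]}
    - {"fingers": 60,"delta_pos": [-115,-90,0],"angular": [0,0,0]}
    - {"fingers": 60,"delta_pos": [-155,-120,0],"angular": [0,0,0]}
    - {"fingers": 60,"delta_pos": [-190,-150,0],"angular": [0,0,0]}
    - {"fingers": 60,"delta_pos": [-220,-170,0],"angular": [0,0,0]}
    - {"fingers": 60,"delta_pos": [-220,-170,0],"angular": [0,0,0]}
    - {"fingers": 60,"delta_pos": [-220,-170,0],"angular": [0,0,0]}

```text
clock: 3.25
tool_pos: [0.3828, 0.3012, 0.2215]
orientation: [-179.9, -0.1, -0.5]
force: [0.5, -0.5, 0.6]
opening: 0.0598
gripper_force: 0.0
```

```bash
python3 -c "
from h import *
im,c=snap('wrist','w2.png');o=ctrl.get_obs();print(o['tool_pos'],o['orientation'])
np.save('w2T.npy',c[2])
cv2.imwrite('pics/w2b.png',cv2.resize(im[:260,120:520,::-1],(800,520),interpolation=cv2.INTER_CUBIC))
"
```

```text
[0.38332287 0.30082659 0.2212855 ] [-1.79930397e+02 -4.62126998e-02 -5.23617506e-01]
```

View pics/w2b.png

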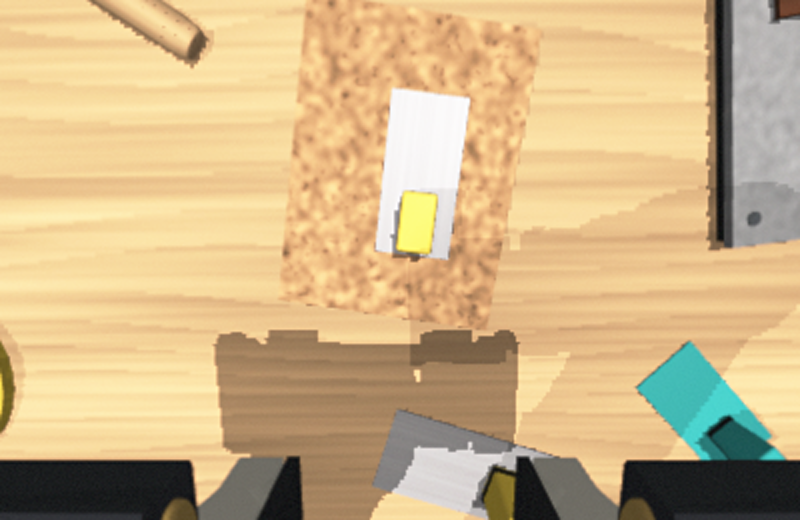

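Lifter clear on the mat: blade corners in the crop are (392,88), (469,97), (448,259), (375,250), and the grip top is centred at (417,223). The large yellow lifter is behind it, under the gripper.

```bash
python3 - <<'E'
from m import *
im=cv2.imread('pics/w2.png')[:,:,::-1].copy(); K,d,_=cam('wrist'); c=(K,d,np.load('w2T.npy'))
hsv=cv2.cvtColor(im,cv2.COLOR_RGB2HSV).astype(int);H,S,V=[hsv[...,i] for i in range(3)]
def rect(mask,z):
    roi=np.zeros(mask.shape,np.uint8); roi[30:150,270:400]=1
    mk=cv2.morphologyEx(mask.astype(np.uint8)*roi,cv2.MORPH_OPEN,np.ones((3,3)))
    cs=max(cv2.findContours(mk,0,1)[0],key=cv2.contourArea)[:,0]
    P=plane(c,cs,z)[:,:2]*1e3; return cv2.minAreaRect(P.astype(np.float32))
print('grip',rect((H>25)&(H<35)&(S>150)&(V>180),.064))
print('blade',rect(((S<40)&(V>140))|((H>25)&(H<35)&(S>150)&(V>180)),.006))
cr=np.array([(392,88),(469,97),(448,259),(375,250)])/2+[120,0]; P=plane(c,cr,.006)[:,:2]; print(P, np.linalg.norm(P-np.roll(P,-1,0),axis=1))
mt=np.array([(305,0),(540,32),(487,328),(281,298)])/2+[120,0]; M=plane(c,mt,.004)[:,:2]; print('mat',M)
ax=(P[0]+P[1]-P[2]-P[3]); ax/=np.linalg.norm(ax); print('yaw',np.degrees(np.arctan2(ax[1],ax[0])),'axis from tip',(P[0]+P[1])/2-.07*ax,'from heel',(P[2]+P[3])/2+.02*ax)
E
```

```text
Traceback (most recent call last):
ValueError: max() iterable argument is empty
```

```bash
python3 - <<'E'
from m import *
im=cv2.imread('pics/w2.png')[:,:,::-1].copy(); K,d,_=cam('wrist'); c=(K,d,np.load('w2T.npy'))
hsv=cv2.cvtColor(im,cv2.COLOR_RGB2HSV).astype(int);H,S,V=[hsv[...,i] for i in range(3)]
print(hsv[112,329],hsv[70,335])
def rect(mask,z):
    roi=np.zeros(mask.shape,np.uint8); roi[30:150,290:400]=1
    mk=cv2.morphologyEx(mask.astype(np.uint8)*roi,cv2.MORPH_OPEN,np.ones((3,3)))
    cs=max(cv2.findContours(mk,0,1)[0],key=cv2.contourArea)[:,0]
    P=plane(c,cs,z)[:,:2]*1e3; return cv2.minAreaRect(P.astype(np.float32))
Y=(H>24)&(H<35)&(S>140)&(V>180)
print('grip',rect(Y,.064)); print('blade',rect(((S<40)&(V>140))|Y,.006))
cr=np.array([(392,88),(469,97),(448,259),(375,250)])/2+[120,0]; P=plane(c,cr,.006)[:,:2]; print(P, np.linalg.norm(P-np.roll(P,-1,0),axis=1))
mt=np.array([(305,0),(540,32),(487,328),(281,298)])/2+[120,0]; M=plane(c,mt,.004)[:,:2]; print('mat',M)
ax=(P[0]+P[1]-P[2]-P[3]); ax/=np.linalg.norm(ax); print('yaw',np.degrees(np.arctan2(ax[1],ax[0])),'axis from tip',(P[0]+P[1])/2-.07*ax,'from heel',(P[2]+P[3])/2+.02*ax)
E
```

```text
[ 30 127 253] [ 15   2 249]
grip ((439.57647705078125, 291.6097106933594), (2.0403826236724854, 1.9822211265563965), 89.58584594726562)
blade ((477.30059814453125, 293.45843505859375), (44.16801452636719, 90.13733673095703), 82.63465881347656)
[[0.5243 0.3091]
 [0.5193 0.2658]
 [0.4295 0.2768]
 [0.4352 0.3206]] [0.0436 0.0904 0.0442 0.0898]
mat [[0.5694 0.3561]
 [0.5526 0.227 ]
 [0.3869 0.2519]
 [0.4066 0.3793]]
yaw -7.13729335063563 axis from tip [0.4523 0.2962] from heel [0.4522 0.2962]
```

```bash
python3 -c "
from h import *
go([.4522,.2962,.025],[180,0,-7.3])"
```

```text
dpos [ 68.76   4.24 196.34] ang [-0.07 -0.04  6.78]
```

>>> apply_moves:
  deltas:
    - {"fingers": 60,"delta_pos": [25,1.5,20],"angular": [0,0,3]}
    - {"fingers": 60,"delta_pos": [50,3,50],"angular": [0,0,6.8]}
    - {"fingers": 60,"delta_pos": [69,4,80],"angular": [0,0,6.8]}
    - {"fingers": 60,"delta_pos": [69,4,105],"angular": [0,0,6.8]}
    - {"fingers": 60,"delta_pos": [69,4,130],"angular": [0,0,6.8]}
    - {"fingers": 60,"delta_pos": [69,4,155],"angular": [0,0,6.8]}
    - {"fingers": 60,"delta_pos": [69,4,175],"angular": [0,0,6.8]}
    - {"fingers": 60,"delta_pos": [69,4,190],"angular": [0,0,6.8]}
    - {"fingers": 60,"delta_pos": [69,4,196],"angular": [0,0,6.8]}
    - {"fingers": 60,"delta_pos": [69,4,196],"angular": [0,0,6.8]}

```text
clock: 4.3
tool_pos: [0.4525, 0.2954, 0.0239]
orientation: [179.9, 0.0, -7.4]
force: [-0.1, -0.1, 0.3]
opening: 0.0597
gripper_force: 0.0
```

>>> apply_moves:
  deltas:
    - {"fingers": 40,"delta_pos": [0,0,0],"angular": [0,0,0]}
    - {"fingers": 10,"delta_pos": [0,0,0],"angular": [0,0,0]}
    - {"fingers": 10,"delta_pos": [0,0,0],"angular": [0,0,0]}
    - {"fingers": 10,"delta_pos": [0,0,0],"angular": [0,0,0]}
    - {"fingers": 10,"delta_pos": [0,0,0],"angular": [0,0,0]}
    - {"fingers": 10,"delta_pos": [0,0,0],"angular": [0,0,0]}

```text
clock: 4.9
tool_pos: [0.452, 0.2968, 0.0247]
orientation: [-180.0, -0.0, -7.3]
force: [-0.0, 0.3, 0.1]
opening: 0.0179
gripper_force: 30.6
```

```bash
python3 -c "
from h import *
go([.4693,.0598,.075],[180,0,7.5])"
```

```text
dpos [ 47.23 232.92 -50.32] ang [-1.00e-02 -1.00e-02 -1.48e+01]
```

>>> apply_moves:
  deltas:
    - {"fingers": 10,"delta_pos": [0,0,-25],"angular": [0,0,0]}
    - {"fingers": 10,"delta_pos": [0,0,-60],"angular": [0,0,0]}
    - {"fingers": 10,"delta_pos": [5,25,-70],"angular": [0,0,-2]}
    - {"fingers": 10,"delta_pos": [12,60,-70],"angular": [0,0,-5]}
    - {"fingers": 10,"delta_pos": [20,100,-70],"angular": [0,0,-8]}
    - {"fingers": 10,"delta_pos": [28,140,-70],"angular": [0,0,-11]}
    - {"fingers": 10,"delta_pos": [36,180,-70],"angular": [0,0,-13]}
    - {"fingers": 10,"delta_pos": [43,212,-65],"angular": [0,0,-14.8]}
    - {"fingers": 10,"delta_pos": [47,230,-55],"angular": [0,0,-14.8]}
    - {"fingers": 10,"delta_pos": [47,233,-50],"angular": [0,0,-14.8]}

```text
clock: 5.9
tool_pos: [0.4683, 0.0577, 0.0739]
orientation: [180.0, 0.1, 7.3]
force: [0.3, -0.1, -1.5]
opening: 0.0177
gripper_force: 30.0
```

>>> apply_moves:
  deltas:
    - {"fingers": 10,"delta_pos": [0,0,0],"angular": [0,0,0]}
    - {"fingers": 10,"delta_pos": [0,0,0],"angular": [0,0,0]}

```text
clock: 6.1
tool_pos: [0.4693, 0.0602, 0.0747]
orientation: [180.0, -0.0, 7.5]
force: [0.4, -0.4, -0.2]
opening: 0.018
gripper_force: 30.0
```

```bash
python3 -c "
from h import *
im,c=snap('wrist','w3.png');o=ctrl.get_obs();print(o['tool_pos'],o['orientation'],o['force'],o['joint_pos'])
np.save('w3T.npy',c[2])
cv2.imwrite('pics/w3b.png',cv2.resize(im[:300,120:520,::-1],(800,600),interpolation=cv2.INTER_CUBIC))
"
```

```text
[0.46939299 0.06051033 0.07484686] [-1.79994564e+02 -2.79793477e-02  7.54715147e+00] [ 0.32237757 -0.06137417 -0.84384477] [ 3.12584576e+01  1.08986816e+01 -3.56729344e+01  9.13191261e-03
 -4.34005811e+01  6.62820618e+01]
```

View pics/w3b.png

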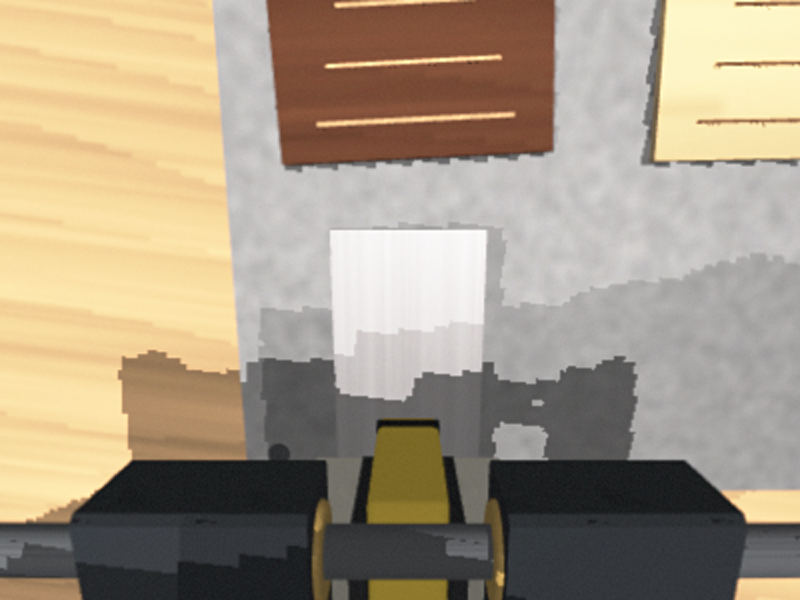

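The blade is held straight, its front edge (331,229)-(486,230) in the crop. The lid's near edge runs (285,165)-(553,152), clear ahead of it.

```bash
python3 - <<'E'
from m import *
K,d,_=cam('wrist'); c=(K,d,np.load('w3T.npy'))
f=lambda q,z:plane(c,np.array(q)/2+[120,0],z)
m=np.array([.6407,.0217]); a=np.radians(7.47); xv=np.array([np.cos(a),np.sin(a)]); yv=np.array([-xv[1],xv[0]])
tob=lambda P:(np.c_[(P[:,:2]-m)@xv,(P[:,:2]-m)@yv]*1e3).round(1)
print('tip',tob(f([(331,229),(486,230)],.056)),'lid',tob(f([(285,166),(553,153)],.032)))
print('exp tip',tob(np.array([[.46939+.07*xv[0],.0605+.07*xv[1]]])))
E
```

```text
tip [[-94.7  82.1]
 [-94.9  38.4]] lid [[-76.3  98.7]
 [-72.4  15.4]]
exp tip [[-94.8  60.7]]
```

>>> apply_moves:
  deltas:
    - {"fingers": 10,"delta_pos": [0,1,6],"angular": [0,-0.5,0]}
    - {"fingers": 10,"delta_pos": [0,3,13],"angular": [0,-1.5,0]}
    - {"fingers": 10,"delta_pos": [0,3,19],"angular": [0,-1.5,0]}
    - {"fingers": 10,"delta_pos": [0,3,22],"angular": [0,-1.5,0]}
    - {"fingers": 10,"delta_pos": [0,3,22],"angular": [0,-1.5,0]}
    - {"fingers": 10,"delta_pos": [0,3,22],"angular": [0,-1.5,0]}

```text
clock: 6.75
tool_pos: [0.4694, 0.0566, 0.0524]
orientation: [180.0, 1.5, 7.5]
force: [-0.7, -0.0, -0.6]
opening: 0.0176
gripper_force: 30.0
```

>>> apply_moves:
  deltas:
    - {"fingers": 10,"delta_pos": [0,0,2],"angular": [0,0,0]}
    - {"fingers": 10,"delta_pos": [0,0,2],"angular": [0,0,0]}
    - {"fingers": 10,"delta_pos": [0,0,2],"angular": [0,0,0]}
    - {"fingers": 10,"delta_pos": [0,0,2],"angular": [0,0,0]}

```text
clock: 7.15
tool_pos: [0.4695, 0.0567, 0.0507]
orientation: [-180.0, 1.5, 7.5]
force: [0.5, -0.4, -0.2]
opening: 0.0177
gripper_force: 30.0
```

>>> apply_moves:
  deltas:
    - {"fingers": 10,"delta_pos": [0,0,2],"angular": [0,0,0]}
    - {"fingers": 10,"delta_pos": [0,0,2],"angular": [0,0,0]}
    - {"fingers": 10,"delta_pos": [0,0,2],"angular": [0,0,0]}
    - {"fingers": 10,"delta_pos": [0,0,2],"angular": [0,0,0]}

```text
clock: 7.55
tool_pos: [0.4694, 0.0567, 0.0486]
orientation: [180.0, 1.5, 7.5]
force: [0.4, -0.5, -0.6]
opening: 0.0177
gripper_force: 30.0
```

>>> apply_moves:
  deltas:
    - {"fingers": 10,"delta_pos": [0,0,2],"angular": [0,0,0]}
    - {"fingers": 10,"delta_pos": [0,0,2],"angular": [0,0,0]}
    - {"fingers": 10,"delta_pos": [0,0,2],"angular": [0,0,0]}
    - {"fingers": 10,"delta_pos": [0,0,2],"angular": [0,0,0]}

```text
clock: 7.95
tool_pos: [0.4694, 0.0567, 0.0466]
orientation: [-180.0, 1.5, 7.5]
force: [1.0, 0.4, 0.6]
opening: 0.0178
gripper_force: 30.0
```

>>> apply_moves:
  deltas:
    - {"fingers": 10,"delta_pos": [0,0,1],"angular": [0,0,0]}
    - {"fingers": 10,"delta_pos": [0,0,1],"angular": [0,0,0]}
    - {"fingers": 10,"delta_pos": [0,0,1],"angular": [0,0,0]}
    - {"fingers": 10,"delta_pos": [0,0,1],"angular": [0,0,0]}

```text
clock: 8.35
tool_pos: [0.4694, 0.0567, 0.0457]
orientation: [-180.0, 1.5, 7.5]
force: [-0.4, 0.5, 2.2]
opening: 0.0179
gripper_force: 30.0
```

>>> apply_moves:
  deltas:
    - {"fingers": 10,"delta_pos": [4,0,-0.1],"angular": [0,0,0]}
    - {"fingers": 10,"delta_pos": [9,0,-0.2],"angular": [0,0,0]}
    - {"fingers": 10,"delta_pos": [13,0,-0.3],"angular": [0,0,0]}
    - {"fingers": 10,"delta_pos": [16,0,-0.4],"angular": [0,0,0]}
    - {"fingers": 10,"delta_pos": [18,0,-0.5],"angular": [0,0,0]}
    - {"fingers": 10,"delta_pos": [20,0,-0.5],"angular": [0,0,0]}
    - {"fingers": 10,"delta_pos": [22,0,-0.6],"angular": [0,0,0]}
    - {"fingers": 10,"delta_pos": [24,0,-0.6],"angular": [0,0,0]}
    - {"fingers": 10,"delta_pos": [25,0,-0.7],"angular": [0,0,0]}
    - {"fingers": 10,"delta_pos": [25,0,-0.7],"angular": [0,0,0]}

```text
clock: 9.35
tool_pos: [0.4944, 0.06, 0.0456]
orientation: [-180.0, 1.5, 7.5]
force: [-0.8, -1.6, 2.1]
opening: 0.018
gripper_force: 30.0
```

```bash
python3 -c "
from h import *
im,c=snap('wrist','w4.png');o=ctrl.get_obs();print(o['tool_pos'],o['orientation'],o['force'])
np.save('w4T.npy',c[2])
cv2.imwrite('pics/w4b.png',cv2.resize(im[:250,170:470,::-1],(720,600),interpolation=cv2.INTER_CUBIC))
"
```

```text
[0.49433085 0.05999984 0.04565705] [-179.99639645    1.47445574    7.49962963] [-1.62084649 -0.79604308  2.73132513]
```

View pics/w4b.png

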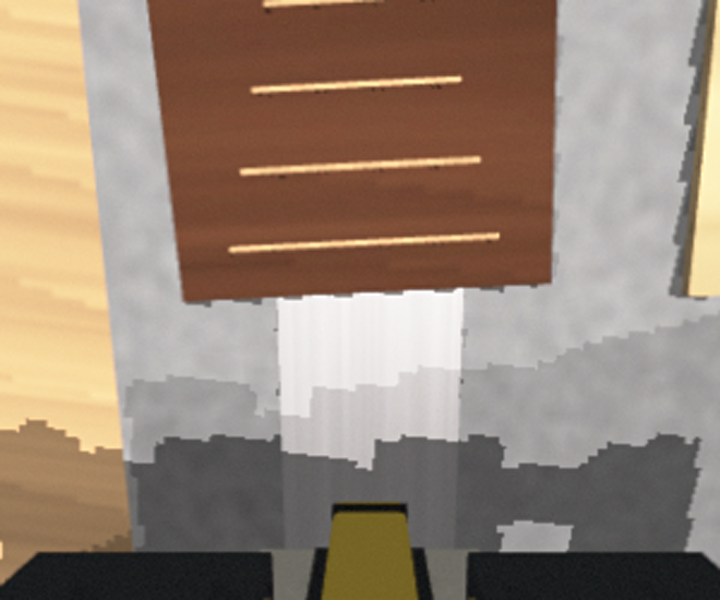

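The blade's front edge is under the rim, and the rim's near edge (185,300)-(550,285) overlaps it. Now pushing the lid on.

>>> apply_moves:
  deltas:
    - {"fingers": 10,"delta_pos": [2,0,0],"angular": [0,0,0]}
    - {"fingers": 10,"delta_pos": [4,0,-0.1],"angular": [0,0,0]}
    - {"fingers": 10,"delta_pos": [6,0,-0.2],"angular": [0,0,0]}
    - {"fingers": 10,"delta_pos": [8,0,-0.2],"angular": [0,0,0]}
    - {"fingers": 10,"delta_pos": [10,0,-0.3],"angular": [0,0,0]}
    - {"fingers": 10,"delta_pos": [12,0,-0.3],"angular": [0,0,0]}
    - {"fingers": 10,"delta_pos": [12,0,-0.3],"angular": [0,0,0]}

```text
clock: 10.1
tool_pos: [0.5064, 0.0616, 0.0456]
orientation: [180.0, 1.5, 7.5]
force: [-1.3, 0.2, 2.1]
opening: 0.0183
gripper_force: 30.0
```

>>> apply_moves:
  deltas:
    - {"fingers": 10,"delta_pos": [1,0,0],"angular": [0,0,0]}
    - {"fingers": 10,"delta_pos": [2,0,0],"angular": [0,0,0]}
    - {"fingers": 10,"delta_pos": [2,0,0],"angular": [0,0,0]}

```text
clock: 10.4
tool_pos: [0.508, 0.0618, 0.0455]
orientation: [180.0, 1.5, 7.5]
force: [-2.3, -0.6, 1.9]
opening: 0.0177
gripper_force: 30.0
```

>>> apply_moves:
  deltas:
    - {"fingers": 10,"delta_pos": [1,0,0],"angular": [0,0,0]}
    - {"fingers": 10,"delta_pos": [1,0,0],"angular": [0,0,0]}

```text
clock: 10.6
tool_pos: [0.509, 0.0619, 0.0455]
orientation: [-180.0, 1.5, 7.5]
force: [-1.7, 0.0, 2.6]
opening: 0.0176
gripper_force: 30.0
```

>>> apply_moves:
  deltas:
    - {"fingers": 10,"delta_pos": [1,0,0],"angular": [0,0,0]}
    - {"fingers": 10,"delta_pos": [1,0,0],"angular": [0,0,0]}

```text
clock: 10.8
tool_pos: [0.5101, 0.062, 0.0455]
orientation: [-180.0, 1.5, 7.5]
force: [-1.8, -0.9, 2.8]
opening: 0.0181
gripper_force: 30.0
```

>>> apply_moves:
  deltas:
    - {"fingers": 10,"delta_pos": [0.5,0,0],"angular": [0,0,0]}
    - {"fingers": 10,"delta_pos": [1,0,0],"angular": [0,0,0]}
    - {"fingers": 10,"delta_pos": [1,0,0],"angular": [0,0,0]}

```text
clock: 11.1
tool_pos: [0.511, 0.0621, 0.0455]
orientation: [-180.0, 1.5, 7.5]
force: [-2.0, 0.2, 2.7]
opening: 0.0183
gripper_force: 30.0
```

>>> apply_moves:
  deltas:
    - {"fingers": 10,"delta_pos": [0.5,0,0],"angular": [0,0,0]}
    - {"fingers": 10,"delta_pos": [0.5,0,0],"angular": [0,0,0]}

```text
clock: 11.3
tool_pos: [0.5114, 0.0622, 0.0454]
orientation: [180.0, 1.5, 7.5]
force: [-3.3, 0.2, 3.4]
opening: 0.0178
gripper_force: 30.0
```

>>> apply_moves:
  deltas:
    - {"fingers": 10,"delta_pos": [0.5,0,0],"angular": [0,0,0]}
    - {"fingers": 10,"delta_pos": [0.5,0,0],"angular": [0,0,0]}

```text
clock: 11.5
tool_pos: [0.5115, 0.0621, 0.0453]
orientation: [180.0, 1.5, 7.5]
force: [-4.0, 0.2, 3.3]
opening: 0.0178
gripper_force: 30.0
```

>>> apply_moves:
  deltas:
    - {"fingers": 10,"delta_pos": [0.5,0,0],"angular": [0,0,0]}
    - {"fingers": 10,"delta_pos": [0.8,0,0],"angular": [0,0,0]}
    - {"fingers": 10,"delta_pos": [0.8,0,0],"angular": [0,0,0]}

```text
clock: 11.8
tool_pos: [0.5116, 0.0621, 0.0451]
orientation: [180.0, 1.6, 7.5]
force: [-5.6, -0.2, 3.7]
opening: 0.0181
gripper_force: 30.0
```

```bash
python3 -c "
from m import *
im,c=snap('wrist','w5.png');o=ctrl.get_obs();print(o['tool_pos'],o['orientation'],o['force'])
np.save('w5T.npy',c[2])
hsv=cv2.cvtColor(im,cv2.COLOR_RGB2HSV).astype(int);H,S,V=[hsv[...,i] for i in range(3)]
mk=((H<15)&(S>100)&(V<150)).astype(np.uint8); mk[180:]=0
cs=max(cv2.findContours(mk,0,1)[0],key=cv2.contourArea)[:,0]
m=np.array([.6407,.0217]);a=np.radians(7.47);xv=np.array([np.cos(a),np.sin(a)]);yv=np.array([-xv[1],xv[0]])
P=plane(c,cs,.0315);B=np.c_[(P[:,:2]-m)@xv,(P[:,:2]-m)@yv]*1e3
for y in range(25,96,10):
  k=abs(B[:,1]-y)<2; print(y,B[k,0].min().round(1),B[k,0].max().round(1))
print(B[:,1].min(),B[:,1].max())
"
```

```text
[0.5116 0.0621 0.0451] [179.9872   1.6148   7.4806] [-6.2132  0.517   4.2862]
25 -58.7 2.1
35 -58.7 2.1
45 -58.7 2.0
55 -58.7 2.0
65 -58.2 2.0
75 -58.7 2.0
85 -58.7 2.1
95 -58.7 2.1
16.430860926850077 99.75363876529967
```

The lid is home: its near edge is straight at board x = -58.6 all along, so the step is at about +11.4. The push is about 4 N. Next come the lever arc numbers.

```bash
cat > arc.py <<'E'
import numpy as np
# board-plane frame: X from step, Z from unloaded lower level, mm. T = blade's top front edge.
def tcp(T,g):
    g=np.radians(g); c,s=np.cos(g),np.sin(g); return np.array([T[0]-70*c+18.7*s,T[1]+70*s+18.7*c])
def T(th,r=66):
    t=np.radians(th); s,c=np.sin(t),np.cos(t)
    if th<=30: return np.array([-4.5*s-r*c,3.5*c+(r-6)*s])
    if th<=90: return np.array([-4.5*s-r*c,r*s])
    f=np.radians(th-90); return np.array([(r-8)*np.sin(f)-4.5*np.cos(f),8+(r-8)*np.cos(f)+4.5*np.sin(f)])
g=lambda th:1.6+18.4*min(th,90)/90
def rows(P0,g0,L):
    s,c=np.sin(np.radians(g0)),np.cos(np.radians(g0))
    for P,gg,lab in L:
        d=P-P0; print(lab,[round(d[0]*c-d[1]*s,1),0,round(-d[0]*s-d[1]*c,1)],'ang y',round(g0-gg,1))
E
python3 - <<'E'
from arc import *
# z reference: TCP 47.0 mm world at tip unloaded contact, g=1.5 ; measured now 45.1, T at X=-64
Pref=tcp([-64,2.],1.6); P0=Pref+[0,45.1-47.0]
print('P0',P0)
L=[(tcp([-66,2.],1.6),1.6,'back')]+[(tcp(T(t),g(t)),g(t),t) for t in range(0,37,4)]
rows(P0,1.6,L)
E
```

```text
P0 [-133.45057341   20.74722386]
back [np.float64(-2.1), 0, np.float64(-1.8)] ang y 0.0
0 [np.float64(-2.1), 0, np.float64(-3.3)] ang y 0.0
4 [np.float64(-2.1), 0, np.float64(-8.5)] ang y -0.8
8 [np.float64(-1.7), 0, np.float64(-13.6)] ang y -1.6
12 [np.float64(-1.1), 0, np.float64(-18.7)] ang y -2.5
16 [np.float64(-0.1), 0, np.float64(-23.7)] ang y -3.3
20 [np.float64(1.3), 0, np.float64(-28.7)] ang y -4.1
24 [np.float64(3.0), 0, np.float64(-33.5)] ang y -4.9
28 [np.float64(5.0), 0, np.float64(-38.1)] ang y -5.7
32 [np.float64(7.3), 0, np.float64(-42.9)] ang y -6.5
36 [np.float64(9.8), 0, np.float64(-47.7)] ang y -7.4
```

>>> apply_moves:
  deltas:
    - {"fingers": 10,"delta_pos": [-2,0,-1],"angular": [0,0,0]}
    - {"fingers": 10,"delta_pos": [-3,0,-3.5],"angular": [0,0,0]}
    - {"fingers": 10,"delta_pos": [-3,0,-6],"angular": [0,-0.4,0]}
    - {"fingers": 10,"delta_pos": [-3,0,-9],"angular": [0,-0.8,0]}
    - {"fingers": 10,"delta_pos": [-2.9,0,-11.5],"angular": [0,-1.2,0]}
    - {"fingers": 10,"delta_pos": [-2.7,0,-14],"angular": [0,-1.6,0]}
    - {"fingers": 10,"delta_pos": [-2.4,0,-16.5],"angular": [0,-2.1,0]}
    - {"fingers": 10,"delta_pos": [-2,0,-19],"angular": [0,-2.5,0]}
    - {"fingers": 10,"delta_pos": [-2,0,-19],"angular": [0,-2.5,0]}

```text
clock: 12.75
tool_pos: [0.5117, 0.0623, 0.0647]
orientation: [-180.0, 4.0, 7.5]
force: [0.4, 0.5, -1.6]
opening: 0.0179
gripper_force: 30.0
```

```bash
python3 -c "
from h import *
im,c=snap('wrist','w6.png');o=ctrl.get_obs();print(o['tool_pos'],o['orientation'],o['force'])
im2,_=snap('side','d6.png')
a=cv2.resize(im[:250,170:470],(480,400));b=cv2.resize(im2[130:230,240:340],(300,300),interpolation=cv2.INTER_CUBIC)
o=np.zeros((400,780,3),np.uint8);o[:,:480]=a;o[:300,480:]=b
cv2.imwrite('pics/w6b.png',o[:,:,::-1])
"
```

```text
[0.51147565 0.06223112 0.06453157] [-179.9922246     3.98658445    7.48587366] [-0.73183476 -0.36652241 -0.98678579]
```

View pics/w6b.png

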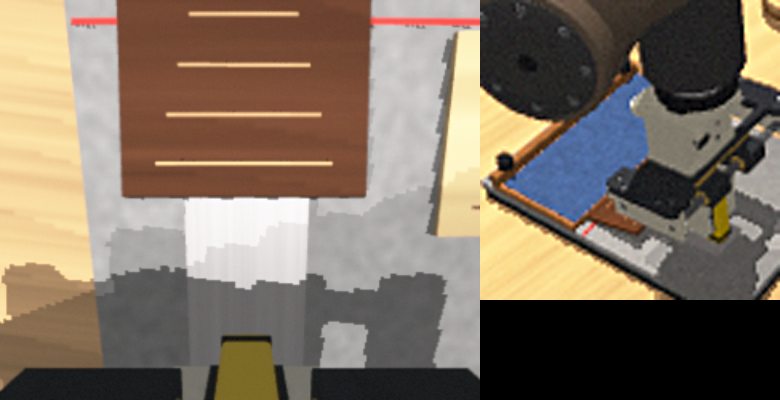

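The lid is lifting: its near edge appears wider (122-367) than when flat, and it stays nested on the blade in both views. Continuing the arc.

```bash
python3 - <<'E'
from arc import *
rows(np.array([-133.35,40.25]),4.0,[(tcp(T(t),g(t)),g(t),t) for t in range(16,65,4)])
E
```

```text
16 [np.float64(0.2), 0, np.float64(-4.3)] ang y -0.9
20 [np.float64(1.3), 0, np.float64(-9.2)] ang y -1.7
24 [np.float64(2.8), 0, np.float64(-14.1)] ang y -2.5
28 [np.float64(4.6), 0, np.float64(-18.8)] ang y -3.3
32 [np.float64(6.7), 0, np.float64(-23.7)] ang y -4.1
36 [np.float64(9.1), 0, np.float64(-28.6)] ang y -5.0
40 [np.float64(11.8), 0, np.float64(-33.4)] ang y -5.8
44 [np.float64(14.8), 0, np.float64(-38.0)] ang y -6.6
48 [np.float64(18.0), 0, np.float64(-42.3)] ang y -7.4
52 [np.float64(21.5), 0, np.float64(-46.5)] ang y -8.2
56 [np.float64(25.3), 0, np.float64(-50.4)] ang y -9.0
60 [np.float64(29.3), 0, np.float64(-54.0)] ang y -9.9
64 [np.float64(33.5), 0, np.float64(-57.4)] ang y -10.7
```

>>> apply_moves:
  deltas:
    - {"fingers": 10,"delta_pos": [0.2,0,-4.3],"angular": [0,-0.9,0]}
    - {"fingers": 10,"delta_pos": [1.3,0,-9.2],"angular": [0,-1.7,0]}
    - {"fingers": 10,"delta_pos": [2.8,0,-14],"angular": [0,-2.5,0]}
    - {"fingers": 10,"delta_pos": [4.6,0,-19],"angular": [0,-3.3,0]}
    - {"fingers": 10,"delta_pos": [6.7,0,-23.7],"angular": [0,-4.1,0]}
    - {"fingers": 10,"delta_pos": [9.1,0,-28.6],"angular": [0,-5,0]}
    - {"fingers": 10,"delta_pos": [11.8,0,-33.4],"angular": [0,-5.8,0]}
    - {"fingers": 10,"delta_pos": [14.8,0,-38],"angular": [0,-6.6,0]}
    - {"fingers": 10,"delta_pos": [14.8,0,-38],"angular": [0,-6.6,0]}

```text
clock: 13.75
tool_pos: [0.5296, 0.0646, 0.1017]
orientation: [-180.0, 10.6, 7.5]
force: [0.3, -0.5, -0.5]
opening: 0.0176
gripper_force: 30.0
```

```bash
python3 -c "
from h import *
im,c=snap('wrist','w7.png');o=ctrl.get_obs();print(o['tool_pos'],o['orientation'],o['force'])
im2,_=snap('side','d7.png')
a=cv2.resize(im[:250,170:470],(480,400));b=cv2.resize(im2[130:230,240:340],(300,300),interpolation=cv2.INTER_CUBIC)
o=np.zeros((400,780,3),np.uint8);o[:,:480]=a;o[:300,480:]=b
cv2.imwrite('pics/w7b.png',o[:,:,::-1])
"
```

```text
[0.52895548 0.06453724 0.10128541] [-179.99358935   10.58355671    7.47890225] [-0.97498386 -0.3097074  -0.87036183]
```

View pics/w7b.png

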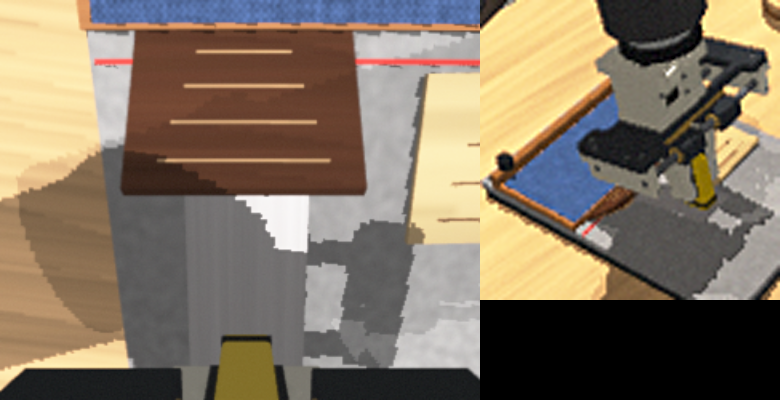

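The lid stands at about 45° with its far edge against the step, nested on the blade. Continuing to vertical.

```bash
python3 - <<'E'
from arc import *
print(tcp(T(44),g(44)),g(44))
rows(np.array([-115.55,77.15]),10.6,[(tcp(T(t),g(t)),g(t),t) for t in range(48,121,4)])
E
```

```text
[-115.97039813   77.09986751] 10.595555555555555
48 [np.float64(2.3), 0, np.float64(-4.6)] ang y -0.8
52 [np.float64(5.3), 0, np.float64(-9.1)] ang y -1.6
56 [np.float64(8.6), 0, np.float64(-13.4)] ang y -2.4
60 [np.float64(12.2), 0, np.float64(-17.5)] ang y -3.3
64 [np.float64(16.0), 0, np.float64(-21.3)] ang y -4.1
68 [np.float64(20.0), 0, np.float64(-24.9)] ang y -4.9
72 [np.float64(24.2), 0, np.float64(-28.2)] ang y -5.7
76 [np.float64(28.6), 0, np.float64(-31.2)] ang y -6.5
80 [np.float64(33.2), 0, np.float64(-33.9)] ang y -7.4
84 [np.float64(37.9), 0, np.float64(-36.3)] ang y -8.2
88 [np.float64(42.7), 0, np.float64(-38.4)] ang y -9.0
92 [np.float64(47.2), 0, np.float64(-39.8)] ang y -9.4
96 [np.float64(51.2), 0, np.float64(-40.6)] ang y -9.4
100 [np.float64(55.2), 0, np.float64(-41.1)] ang y -9.4
104 [np.float64(59.2), 0, np.float64(-41.3)] ang y -9.4
108 [np.float64(63.3), 0, np.float64(-41.3)] ang y -9.4
112 [np.float64(67.3), 0, np.float64(-40.9)] ang y -9.4
116 [np.float64(71.4), 0, np.float64(-40.3)] ang y -9.4
120 [np.float64(75.3), 0, np.float64(-39.4)] ang y -9.4
```

>>> apply_moves:
  deltas:
    - {"fingers": 10,"delta_pos": [2.3,0,-4.6],"angular": [0,-0.8,0]}
    - {"fingers": 10,"delta_pos": [5.3,0,-9.1],"angular": [0,-1.6,0]}
    - {"fingers": 10,"delta_pos": [8.6,0,-13.4],"angular": [0,-2.4,0]}
    - {"fingers": 10,"delta_pos": [12.2,0,-17.5],"angular": [0,-3.3,0]}
    - {"fingers": 10,"delta_pos": [16,0,-21.3],"angular": [0,-4.1,0]}
    - {"fingers": 10,"delta_pos": [20,0,-24.9],"angular": [0,-4.9,0]}
    - {"fingers": 10,"delta_pos": [24.2,0,-28.2],"angular": [0,-5.7,0]}
    - {"fingers": 10,"delta_pos": [28.6,0,-31.2],"angular": [0,-6.5,0]}
    - {"fingers": 10,"delta_pos": [28.6,0,-31.2],"angular": [0,-6.5,0]}
    - {"fingers": 10,"delta_pos": [28.6,0,-31.2],"angular": [0,-6.5,0]}

```text
clock: 14.85
tool_pos: [0.562, 0.0688, 0.1265]
orientation: [180.0, 17.1, 7.5]
force: [-0.7, 0.3, -0.7]
opening: 0.0181
gripper_force: 30.0
```

```bash
python3 -c "
from h import *
im,c=snap('wrist','w8.png');o=ctrl.get_obs();print(o['tool_pos'],o['orientation'],o['force'])
im2,_=snap('side','d8.png')
a=cv2.resize(im[:250,170:470],(480,400));b=cv2.resize(im2[130:230,240:340],(300,300),interpolation=cv2.INTER_CUBIC)
o=np.zeros((400,780,3),np.uint8);o[:,:480]=a;o[:300,480:]=b
cv2.imwrite('pics/w8b.png',o[:,:,::-1])
"
```

```text
[0.56183274 0.06881236 0.12652448] [179.99956843  17.11903606   7.48921823] [-0.56786372  1.01460542 -1.31897723]
```

View pics/w8b.png

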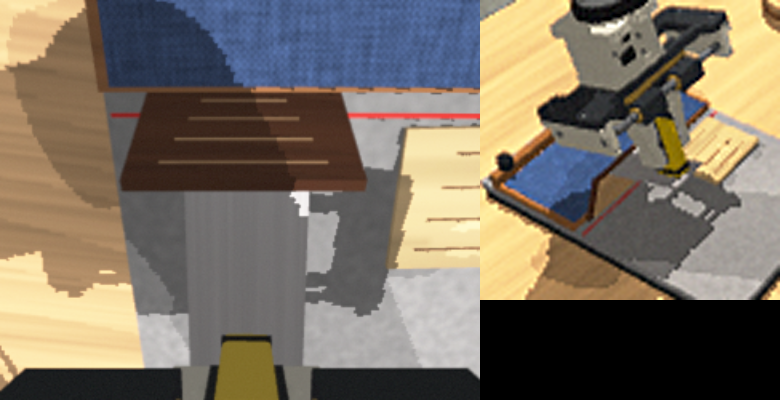

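The lid is at about 75°, still leaning on the blade with its lower edge against the step. Now going over the top.

```bash
python3 - <<'E'
from arc import *
g2=lambda t:17.1+10*(t-76)/44
print(tcp(T(76),17.1))
rows(np.array([-82.65,102.15]),17.1,[(tcp(T(t),g2(t)),g2(t),t) for t in range(80,129,4)])
E
```

```text
[-81.74013283 102.49567008]
80 [np.float64(5.0), 0, np.float64(-3.9)] ang y -0.9
84 [np.float64(9.5), 0, np.float64(-7.0)] ang y -1.8
88 [np.float64(14.1), 0, np.float64(-9.7)] ang y -2.7
92 [np.float64(18.6), 0, np.float64(-12.2)] ang y -3.6
96 [np.float64(22.8), 0, np.float64(-14.6)] ang y -4.5
100 [np.float64(27.1), 0, np.float64(-16.6)] ang y -5.5
104 [np.float64(31.6), 0, np.float64(-18.3)] ang y -6.4
108 [np.float64(36.0), 0, np.float64(-19.8)] ang y -7.3
112 [np.float64(40.5), 0, np.float64(-21.0)] ang y -8.2
116 [np.float64(45.0), 0, np.float64(-21.8)] ang y -9.1
120 [np.float64(49.6), 0, np.float64(-22.4)] ang y -10.0
124 [np.float64(54.0), 0, np.float64(-22.7)] ang y -10.9
128 [np.float64(58.5), 0, np.float64(-22.7)] ang y -11.8
```

>>> apply_moves:
  deltas:
    - {"fingers": 10,"delta_pos": [5,0,-3.9],"angular": [0,-0.9,0]}
    - {"fingers": 10,"delta_pos": [9.5,0,-7],"angular": [0,-1.8,0]}
    - {"fingers": 10,"delta_pos": [14.1,0,-9.8],"angular": [0,-2.7,0]}
    - {"fingers": 10,"delta_pos": [18.6,0,-12.3],"angular": [0,-3.6,0]}
    - {"fingers": 10,"delta_pos": [22.8,0,-14.6],"angular": [0,-4.5,0]}
    - {"fingers": 10,"delta_pos": [27.1,0,-16.7],"angular": [0,-5.5,0]}
    - {"fingers": 10,"delta_pos": [31.6,0,-18.5],"angular": [0,-6.4,0]}
    - {"fingers": 10,"delta_pos": [36,0,-20],"angular": [0,-7.3,0]}
    - {"fingers": 10,"delta_pos": [36,0,-20],"angular": [0,-7.3,0]}

```text
clock: 15.85
tool_pos: [0.6026, 0.0741, 0.1344]
orientation: [180.0, 24.5, 7.5]
force: [-0.1, 0.1, -1.6]
opening: 0.0182
gripper_force: 30.0
```

```bash
cat > look.py <<'E'
import sys
from m import *
im,c=snap('wrist',sys.argv[1]);o=ctrl.get_obs();print(o['tool_pos'],o['orientation'],o['force'],o['clock'])
hsv=cv2.cvtColor(im,cv2.COLOR_RGB2HSV).astype(int);H,S,V=[hsv[...,i] for i in range(3)]
m=np.array([.6407,.0217]);a=np.radians(7.47);xv=np.array([np.cos(a),np.sin(a)]);yv=np.array([-xv[1],xv[0]])
mark=np.array([.6407,.0217]); corners=[mark+xv*x+yv*y for x,y in((-.1,-.12),(-.1,.12),(.12,.12),(.12,-.12))]
uv=pix(c,np.c_[corners,[.03]*4]).astype(np.int32); roi=np.zeros(H.shape,np.uint8); cv2.fillConvexPoly(roi,uv,1); roi[185:]=0
def rep(nm,mk,z):
    mk=cv2.morphologyEx(mk.astype(np.uint8)*roi,cv2.MORPH_OPEN,np.ones((3,3)))
    for q in cv2.findContours(mk,0,1)[0]:
        if cv2.contourArea(q)<150: continue
        P=plane(c,q[:,0],z);B=np.c_[(P[:,:2]-m)@xv,(P[:,:2]-m)@yv]*1e3
        r=cv2.minAreaRect(B.astype(np.float32)); print(nm,np.round(r[0],1),np.round(r[1],1),round(r[2],1),'px',q[:,0].min(0),q[:,0].max(0))
rep('brown',(H<14)&(S>90)&(V<150),.03); rep('tan',(H>=10)&(H<26)&(S>50)&(V>150),.04)
E
python3 look.py w9.png
```

```text
[0.6022 0.0741 0.1346] [179.9949  24.4547   7.4773] [-0.1573  0.2939 -1.9881] 15.9
brown [29.  61.5] [71.4 93.5] 0.0 px [254  14] [390 118]
tan [-31.8 -53.6] [65.8 81.9] 0.4 px [404 115] [525 184]
tan [ -24.8 -109.4] [79.1  3.1] 0.1 px [512  98] [557 184]
tan [38.3 33.8] [43.2 24.6] 0.2 px [341  26] [380  94]
```

>>> apply_moves:
  deltas:
    - {"fingers": 10,"delta_pos": [4.4,0,0.5],"angular": [0,-1,0]}
    - {"fingers": 10,"delta_pos": [8.8,0,1],"angular": [0,-2,0]}
    - {"fingers": 10,"delta_pos": [13,0,1.5],"angular": [0,-3,0]}
    - {"fingers": 10,"delta_pos": [17,0,2],"angular": [0,-4,0]}
    - {"fingers": 10,"delta_pos": [17,0,2],"angular": [0,-4,0]}

```text
clock: 16.4
tool_pos: [0.6167, 0.076, 0.125]
orientation: [180.0, 28.6, 7.5]
force: [0.6, -0.4, -1.4]
opening: 0.0179
gripper_force: 30.0
```

```bash
python3 look.py w10.png; python3 - <<'E'
from h import *
im=cv2.imread('pics/w10.png'); cv2.imwrite('pics/w10b.png',cv2.resize(im[:250,170:470],(720,600)))
E
```

```text
[0.6166 0.076  0.1254] [179.9856  28.4925   7.4725] [-0.3066  0.3723 -0.883 ] 16.45
brown [28.1 58.3] [72.7 87.6] 0.0 px [251  34] [392 135]
tan [-28.8 -52.8] [41.3 82.3] 3.6 px [407 143] [520 184]
tan [ -4.  -54.6] [12.4 76.3] 0.3 px [423 131] [527 145]
tan [ -17.3 -108.4] [66.2  3.4] 0.3 px [518 115] [560 184]
tan [13.6 24.8] [ 6.5 25.2] 89.9 px [365 100] [376 132]
tan [49.1 29.9] [22.2 16.7] 0.2 px [355  47] [382  83]
```

```bash
python3 -c "
from h import *
go([.53,.066,.19],[180,0,7.5])"
```

```text
dpos [-107.45   -1.36  -15.2 ] ang [ 1.000e-02  2.849e+01 -2.000e-02]
```

>>> apply_moves:
  deltas:
    - {"fingers": 10,"delta_pos": [-15,0,-3],"angular": [0,0,0]}
    - {"fingers": 10,"delta_pos": [-35,0,-6],"angular": [0,4,0]}
    - {"fingers": 10,"delta_pos": [-55,0,-9],"angular": [0,9,0]}
    - {"fingers": 10,"delta_pos": [-75,0,-12],"angular": [0,14,0]}
    - {"fingers": 10,"delta_pos": [-92,-1,-15],"angular": [0,20,0]}
    - {"fingers": 10,"delta_pos": [-107,-1,-15],"angular": [0,25,0]}
    - {"fingers": 10,"delta_pos": [-107,-1,-15],"angular": [0,28.5,0]}
    - {"fingers": 10,"delta_pos": [-107,-1,-15],"angular": [0,28.5,0]}
    - {"fingers": 10,"delta_pos": [-107,-1,-15],"angular": [0,28.5,0]}

```text
clock: 17.35
tool_pos: [0.5296, 0.0657, 0.1919]
orientation: [-180.0, -0.2, 7.5]
force: [0.1, 0.2, -1.3]
opening: 0.018
gripper_force: 30.0
```

```bash
sed -i "s/rep('brown',(H<14)&(S>90)&(V<150),.03)/[rep('brown',(H<14)\&(S>90)\&(V<150),z) for z in (.033,.041)]/" look.py; python3 look.py w11.png; python3 - <<'E'
from h import *
im=cv2.imread('pics/w11.png'); cv2.imwrite('pics/w11b.png',cv2.resize(im[:250,170:470],(720,600)))
go([.4522,.2962,.11],[180,0,-7.3])
E
```

```text
[0.5301 0.0658 0.1912] [-179.9823   -0.0991    7.5131] [ 0.1567 -0.1134 -0.2749] 17.4
brown [30.8 58.1] [68.1 84.3] 0.1 px [279   0] [369  78]
brown [29.3 58.1] [66.4 82.2] 0.1 px [279   0] [369  78]
tan [-54.9 -54.9] [34.7 82.5] 1.4 px [395 114] [478 150]
tan [-17.3 -53.7] [27.9 83. ] 0.5 px [396  78] [482 108]
tan [30.9 58.2] [58.8 73.5] 0.1 px [284   3] [364  72]
tan [ 35.7 116.6] [54.1  4.6] 0.2 px [257   0] [264  64]
dpos [ -47.29 -238.61   81.23] ang [-0.03 -0.1  14.81]
```

View pics/w11b.png

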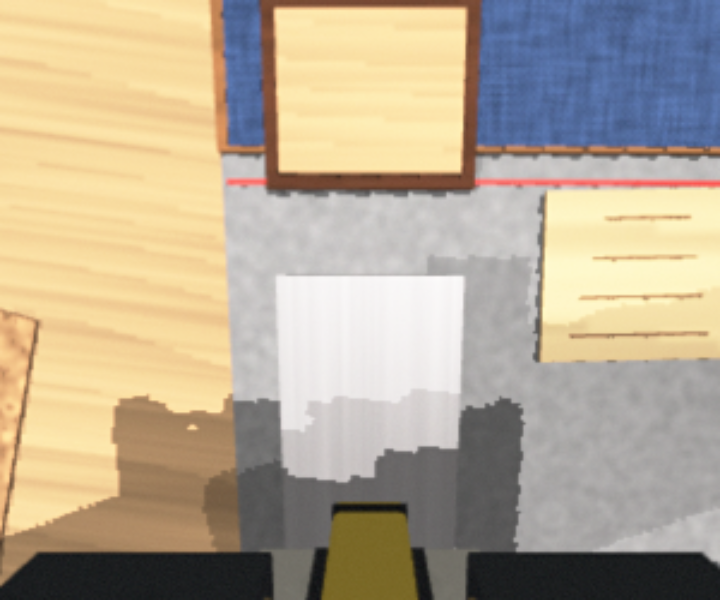

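The lid lies turned over, pale layer up (275,8)-(463,175), square and flat on the felt with its centre 30 mm beyond the line. The pale lid is undisturbed. Now returning the lifter.

>>> apply_moves:
  deltas:
    - {"fingers": 10,"delta_pos": [-5,-25,0],"angular": [0,0,2]}
    - {"fingers": 10,"delta_pos": [-13,-65,0],"angular": [0,0,5]}
    - {"fingers": 10,"delta_pos": [-21,-105,0],"angular": [0,0,8]}
    - {"fingers": 10,"delta_pos": [-29,-145,10],"angular": [0,0,11]}
    - {"fingers": 10,"delta_pos": [-37,-185,30],"angular": [0,0,14]}
    - {"fingers": 10,"delta_pos": [-43,-220,55],"angular": [0,0,14.8]}
    - {"fingers": 10,"delta_pos": [-47,-238.5,81],"angular": [0,0,14.8]}
    - {"fingers": 10,"delta_pos": [-47,-238.5,110],"angular": [0,0,14.8]}
    - {"fingers": 10,"delta_pos": [-47,-238.5,135],"angular": [0,0,14.8]}
    - {"fingers": 10,"delta_pos": [-47,-238.5,150],"angular": [0,0,14.8]}

```text
clock: 18.4
tool_pos: [0.4522, 0.2956, 0.0373]
orientation: [179.8, 0.1, -7.3]
force: [0.4, -1.1, -0.4]
opening: 0.0176
gripper_force: 30.0
```

>>> apply_moves:
  deltas:
    - {"fingers": 10,"delta_pos": [0,0,5],"angular": [0,0,0]}
    - {"fingers": 10,"delta_pos": [0,0,9],"angular": [0,0,0]}
    - {"fingers": 10,"delta_pos": [0,0,12],"angular": [0,0,0]}
    - {"fingers": 10,"delta_pos": [0,0,12],"angular": [0,0,0]}
    - {"fingers": 10,"delta_pos": [0,0,12],"angular": [0,0,0]}

```text
clock: 18.9
tool_pos: [0.4531, 0.2963, 0.0291]
orientation: [-179.9, -0.1, -7.3]
force: [-0.1, 0.1, -0.9]
opening: 0.0179
gripper_force: 30.0
```

>>> apply_moves:
  deltas:
    - {"fingers": 10,"delta_pos": [0,0,2],"angular": [0,0,0]}
    - {"fingers": 10,"delta_pos": [0,0,3.5],"angular": [0,0,0]}
    - {"fingers": 10,"delta_pos": [0,0,4],"angular": [0,0,0]}
    - {"fingers": 10,"delta_pos": [0,0,4],"angular": [0,0,0]}
    - {"fingers": 10,"delta_pos": [0,0,4],"angular": [0,0,0]}

```text
clock: 19.4
tool_pos: [0.4528, 0.2961, 0.0247]
orientation: [-180.0, -0.1, -7.3]
force: [-1.8, -0.7, 4.3]
opening: 0.0178
gripper_force: 30.0
```

Contact with the mat. Release and retreat straight up.

>>> apply_moves:
  deltas:
    - {"fingers": 25,"delta_pos": [0,0,0],"angular": [0,0,0]}
    - {"fingers": 40,"delta_pos": [0,0,0],"angular": [0,0,0]}
    - {"fingers": 60,"delta_pos": [0,0,0],"angular": [0,0,0]}
    - {"fingers": 60,"delta_pos": [0,0,0],"angular": [0,0,0]}
    - {"fingers": 60,"delta_pos": [0,0,-10],"angular": [0,0,0]}
    - {"fingers": 60,"delta_pos": [0,0,-35],"angular": [0,0,0]}
    - {"fingers": 60,"delta_pos": [0,0,-75],"angular": [0,0,0]}
    - {"fingers": 60,"delta_pos": [-10,0,-120],"angular": [0,0,0]}
    - {"fingers": 60,"delta_pos": [-35,0,-160],"angular": [0,0,0]}
    - {"fingers": 60,"delta_pos": [-60,0,-190],"angular": [0,0,0]}

```text
clock: 20.4
tool_pos: [0.3928, 0.3039, 0.2178]
orientation: [-179.8, -0.2, -7.4]
force: [0.2, 1.4, 0.6]
opening: 0.0599
gripper_force: 0.0
```

>>> apply_moves:
  deltas:
    - {"fingers": 60,"delta_pos": [0,0,0],"angular": [0,0,0]}
    - {"fingers": 60,"delta_pos": [0,0,0],"angular": [0,0,0]}
    - {"fingers": 60,"delta_pos": [0,0,0],"angular": [0,0,0]}

```text
clock: 20.7
tool_pos: [0.3927, 0.3033, 0.214]
orientation: [180.0, -0.1, -7.3]
force: [0.7, 0.7, -0.2]
opening: 0.06
gripper_force: 0.0
```

```bash
python3 - <<'E'
from m import *
im,c=snap('wrist','w12.png'); print(ctrl.get_obs()['tool_pos'],ctrl.get_obs()['opening'])
hsv=cv2.cvtColor(im,cv2.COLOR_RGB2HSV).astype(int);H,S,V=[hsv[...,i] for i in range(3)]
u=pix(c,np.array([[.487,.293,.006]]))[0].astype(int); roi=np.zeros(H.shape,np.uint8); roi[max(0,u[1]-60):u[1]+60,u[0]-50:u[0]+50]=1
mk=cv2.morphologyEx(((((S<40)&(V>140))|((H>24)&(H<35)&(S>110)&(V>180)))*roi).astype(np.uint8),cv2.MORPH_OPEN,np.ones((3,3)))
q=max(cv2.findContours(mk,0,1)[0],key=cv2.contourArea)[:,0]
print(cv2.minAreaRect((plane(c,q,.006)[:,:2]*1e3).astype(np.float32)))
E
```

```text
[0.3928 0.3031 0.2136] 0.06034125083476292
((478.1461486816406, 293.0002136230469), (43.95557403564453, 90.09970092773438), 82.33226013183594)
```

The lifter lies flat at its starting place: the blade measures 44.0 x 90.1 mm at mat height.

```bash
python3 -c "
from plant import ctrl
print(ctrl.close_job())"
```

```text
the job is handed in; nothing more can be done
None
```

The dark lid lies turned over, flat on the felt about 30 mm beyond the red line; the lifter is flat back on its cork mat, the pale lid looked unmoved, and the job is handed in at about 21 s (no verdict was returned).

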